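Stock the filter-service caddy with fresh cartridges

TASK

Stock the orange caddy for the next filter change: stand each of the four fresh, white-bodied filter cartridges upright in the bay whose floor has the colour of its cap, set down gently on the floor of the bay and not dropped in. Leave the two brown spent cartridges standing where they are.

Things in the scene. Friction and masses are not known exactly. Their poses are not given: they have to be found in the camera images.
- fresh_blue_mid (a point): fresh filter cartridge with blue cap: an upright cylinder, 46 mm in diameter and 100 mm tall, about 180 g, white pleated body; its foot ring (lowest 8 mm) and smaller round cap (31 mm across, top 10 mm) are blue; from above the cap has a white shoulder around it. The side is straight up to 90 mm. Point: on its axis, half-way up (50 mm above its underside); z along its axis, up
- fresh_green_mid (a point): fresh filter cartridge with green cap: an upright cylinder, 46 mm in diameter and 100 mm tall, about 180 g, white pleated body; its foot ring (lowest 8 mm) and smaller round cap (31 mm across, top 10 mm) are green; from above the cap has a white shoulder around it. The side is straight up to 90 mm. Point: on its axis, half-way up (50 mm above its underside); z along its axis, up
- fresh_yellow_mid (a point): fresh filter cartridge with yellow cap: an upright cylinder, 46 mm in diameter and 100 mm tall, about 180 g, white pleated body; its foot ring (lowest 8 mm) and smaller round cap (31 mm across, top 10 mm) are yellow; from above the cap has a white shoulder around it. The side is straight up to 90 mm. Point: on its axis, half-way up (50 mm above its underside); z along its axis, up
- fresh_red_mid (a point): fresh filter cartridge with red cap: an upright cylinder, 46 mm in diameter and 100 mm tall, about 180 g, white pleated body; its foot ring (lowest 8 mm) and smaller round cap (31 mm across, top 10 mm) are red; from above the cap has a white shoulder around it. The side is straight up to 90 mm. Point: on its axis, half-way up (50 mm above its underside); z along its axis, up
- spent_blue_mid (a point): spent filter cartridge, a look-alike that does not belong: same shape and size and the same blue cap and foot as the fresh blue one, but the pleated body and the shoulder around the cap are dark brown. Point: on its axis, half-way up (50 mm above its underside); z up
- spent_yellow_mid (a point): spent filter cartridge, a look-alike that does not belong: same shape and size and the same yellow cap and foot as the fresh yellow one, but the pleated body and the shoulder around the cap are dark brown. Point: on its axis, half-way up (50 mm above its underside); z up
- bay_blue_floor (a point): caddy bay with the blue floor: a straight-sided square well, 66 x 66 mm inside, 36 mm deep, open at the top. Point: centre of the floor, on its upper face, 8 mm above the table; x and y along the sides of the well, z up. The caddy is an orange tray fixed to the table, 198 x 198 mm, 44 mm high, with 16 mm lips on two sides
- bay_green_floor (a point): caddy bay with the green floor: a straight-sided square well, 66 x 66 mm inside, 36 mm deep, open at the top. Point: centre of the floor, on its upper face, 8 mm above the table; x and y along the sides of the well, z up. Dark foam fills the orange caddy; its four wells form a 2 by 2 square, centres 96 mm apart, 30 mm of foam between them
- bay_yellow_floor (a point): caddy bay with the yellow floor: a straight-sided square well, 66 x 66 mm inside, 36 mm deep, open at the top. Point: centre of the floor, on its upper face, 8 mm above the table; x and y along the sides of the well, z up. One of the four wells of the orange caddy; which well has which floor colour varies
- bay_red_floor (a point): caddy bay with the red floor: a straight-sided square well, 66 x 66 mm inside, 36 mm deep, open at the top. Point: centre of the floor, on its upper face, 8 mm above the table; x and y along the sides of the well, z up. One of the four wells of the orange caddy
There are look-alikes about, which are no part of the job. What is shaped like the part that bears fresh_green_mid but pink is not meant. What is shaped like the part that bears fresh_red_mid but purple is not meant.

How it is judged:
By the outcome, as a careful person would: the job done as asked, in the order asked, and still so for the second after the job is handed in, with the robot touching nothing.
It also fails if it takes over 104 s, if anything falls off the work surface, if the arm or the gripper's body presses on something with over 40 N, if the wrist force passes 120 N, or if a joint passes its speed limit or range.

ROBOT

A 6-joint arm with a two-finger parallel gripper is mounted at the origin on the work surface. World frame = base frame: x ahead of the robot, y to its left, z up, the work surface at z = 0. Lengths are in mm, angles in rad, forces in N, time in s.
With the tool pointing down it reaches from about 350 to 975 mm from the base axis. Payload 7.1 kg.
Tool frame: the origin (TCP) lies on the front face of the gripper's body, between the roots of the fingers; the fingertips stand 80 mm ahead of it and the grasp point (between the pads) lies 61 mm ahead of it (env.tips_ahead is the distance from the TCP to the fingertips, in mm); z points along the fingers, y is the line along which they close (so a half turn about z gives the same grasp; the last joint's range is limited). The gripper opens to 88 mm and grips with 3 to 60 N. Pads are 20 mm wide; open, the fingers measure 115 mm over their backs; the gripper's body (75 mm by 178 mm) begins 61 mm behind the grasp point.
Start: joints at [-1.309, 0.423, 1.63, -0, 1.089, -0.019], TCP at [173.221, -600.5, 302.675] pointing down, gripper open.
Joint ranges: [-3, 3], [-0.9, 2.11], [0.09, 2.58], [-1.31, 4.45], [0.11, 2.69], [-2.54, 2.54]. Speed limits (rad/s): [2.39, 2.39, 3.01, 3.14, 3.14, 3.14].

INTERFACE

Orientations are given as a unit quaternion [x, y, z, w].
In Python, from station import env, set_gripper, viewer, workorder gives the robot as it stands. Calls block until the motion is done:
- env.reach(position, orientation): joint-space move of the TCP to a pose.
- env.move_l(position, rot=None, rate=150, f_stop=None): straight line of the TCP; rot=None keeps the orientation; rate is the mean speed in mm/s. With f_stop (N) it stops when the force on the tool has changed by that much, and returns True; else False.
- env.move_joints(angles): joint-space move.
- set_gripper(opening): finger opening in mm; the grip force is fixed at half the most; returns when the fingers have stopped.
- env.hold(seconds).
- env.ik(position, orientation): joint angles nearest the present ones, or None.
- env.read_state(): the state.
- viewer.camera(name): name is "side" or "top"; returns the picture (420x560x3 uint8, blue, green, red); there is no depth.
- viewer.camera_params(name): a dict with "fx", "fy", "cx", "cy" (pixels), "pose" (4x4, takes a point from camera to world coordinates). Camera axes: x right, y up, looking along -z (the intrinsics and any distortion apply to the point x, -y, -z); pixel columns grow to the right and rows downward; lengths in mm; the calibration is good to about 2 mm. A picture is of the moment at which its call begins. camera_params takes no time and is no camera call.
A pose or a line that the arm cannot do raises env.IKError and nothing moves.
- workorder.sign_off(): hands the job in; it is judged then, once.
The state is a dict: "time_s": time; "qpos": joint angles; "dq": joint speeds; "tau": joint torques, N m; "tool_pos": TCP position; "orientation": TCP orientation; "force": force on the tool from outside, world axes, zero at the start; "wrist_torque": the same for the moment, N m; "width": finger opening in mm; "grip_force": force on a finger pad.
Only numpy, scipy, OpenCV 4.12 (cv2) and the standard library are available. Lean on these libraries where they do the work, as an engineer would, in place of code of your own. Each camera call takes 0.05 s, during which the arm holds its last target. There are 200 camera calls.

## Working session

There is one attempt and no reset: what is moved stays moved. The work goes in short steps, each a Python script; the robot and the scene stay as the last script left them, time stands still between calls to the robot, and variables do not carry over. Pictures are saved under pics/ and viewed, at most 14 in all, crops included, and the job is handed in when it is done.

```bash
mkdir -p pics; ls
python3 - <<'E'
from station import env, viewer
import cv2
for n in("top","side"):
    cv2.imwrite(f"pics/{n}0.png",viewer.camera(n)); p=viewer.camera_params(n); print(n,p)
s=env.read_state(); print(s["time_s"],s["orientation"],s["width"])
E
```

```text
pics
top {'fx': 524.218708376263, 'fy': 524.218708376263, 'cx': 278.5868560845668, 'cy': 210.97373475036872, 'pose': array([[ 1.83470280e-02,  9.93359460e-01, -1.13579795e-01,
         3.20608006e+02],
       [-9.99826230e-01,  1.78531293e-02, -5.36420215e-03,
         4.99968718e-01],
       [-3.30082619e-03,  1.13658475e-01,  9.93514396e-01,
         1.25981744e+03],
       [ 0.00000000e+00,  0.00000000e+00,  0.00000000e+00,
         1.00000000e+00]])}
side {'fx': 515.7568770559404, 'fy': 515.7568770559404, 'cx': 280.5022185116415, 'cy': 208.86370856142128, 'pose': array([[-8.07413290e-01,  4.20551331e-01, -4.13787817e-01,
         4.71507566e+01],
       [-5.89838120e-01, -5.91107737e-01,  5.50166008e-01,
         5.83298325e+02],
       [-1.32201329e-02,  6.88279174e-01,  7.25325449e-01,
         8.28802596e+02],
       [ 0.00000000e+00,  0.00000000e+00,  0.00000000e+00,
         1.00000000e+00]])}
0.1 [ 9.90159812e-01  1.39939450e-01 -8.42371528e-05 -6.99671996e-04] 88.27989116082844
```

View pics/top0.png

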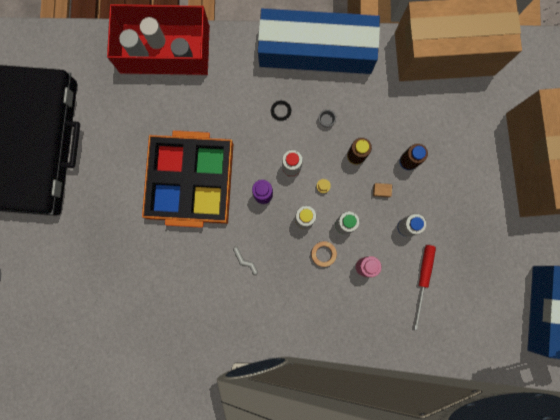

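View pics/side0.png

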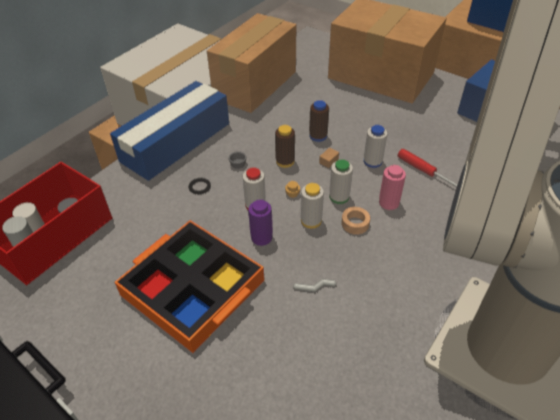

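The top view shows the fresh cartridges at red (292,160), yellow (306,216), green (349,222) and blue (416,225). The spent ones are at (361,148) and (417,154). The bays are red (171,159), green (210,161), blue (167,198) and yellow (207,201). The side view agrees with this.

```bash
cat > h.py <<'E'
import cv2, numpy as np
from station import viewer
def ray(n,uv):
    p=viewer.camera_params(n); P=np.array(p["pose"])
    d=P[:3,:3]@[(uv[0]-p["cx"])/p["fx"],-(uv[1]-p["cy"])/p["fy"],-1]
    return P[:3,3],d/np.linalg.norm(d)
def at_z(n,uv,z):
    o,d=ray(n,uv); return o+d*(z-o[2])/d[2]
def tri(a,b):
    (o,d),(p,e)=ray("top",a),ray("side",b)
    s=np.linalg.lstsq(np.c_[d,-e],p-o,rcond=None)[0]
    x,y=o+d*s[0],p+e*s[1]; return (x+y)/2,np.linalg.norm(x-y)
HUE=dict(red=(174,6),yellow=(18,34),green=(45,85),blue=(100,130))
def blob(img,col,uv,r):
    h=cv2.cvtColor(img,cv2.COLOR_BGR2HSV); a,b=HUE[col]; H=h[...,0]
    m=((H>=a)&(H<=b) if a<b else (H>=a)|(H<=b))&(h[...,1]>140)&(h[...,2]>70)
    n,l,s,c=cv2.connectedComponentsWithStats(m.astype(np.uint8))
    k=min((k for k in range(1,n) if s[k,4]>30),key=lambda k:np.hypot(*(c[k]-uv)))
    return c[k],s[k,4]
E
python3 - <<'E'
from h import *
np.set_printoptions(precision=1,suppress=True)
T,S=cv2.imread("pics/top0.png"),cv2.imread("pics/side0.png")
caps=dict(red=((292,160),(253,174)),yellow=((306,216),(312,190)),green=((349,222),(342,167)),blue=((416,225),(377,131)))
bays=dict(red=((171,159),(155,285)),green=((210,161),(192,253)),blue=((167,198),(192,312)),yellow=((207,201),(228,278)))
for c,(a,b) in caps.items():
    (u,n),(v,m)=blob(T,c,a,25),blob(S,c,b,25); x,g=tri(u,v)
    print("cap",c,u,n,v,m,"tri",x,"gap %.1f"%g,"z100",at_z("top",u,99))
F={}
cam=viewer.camera_params("top")["pose"][:3,3]
for c,(a,b) in bays.items():
    (u,n),(v,m)=blob(T,c,a,25),blob(S,c,b,25); x,g=tri(u,v)
    w=at_z("top",u,8)[:2]; d=w-cam[:2]; e=d-np.sign(d)*33
    F[c]=w-np.where(abs(d)>33,.5*36/(cam[2]-44)*e,0)
    print("bay",c,u,n,v,m,"tri",x,"gap %.1f"%g,"z8",w,"corr",F[c])
P=np.array(list(F.values())); print(np.linalg.norm(P[:,None]-P[None],axis=2))
for n,uv in dict(purple=(262,190),pink=(370,267),sy=(361,147),sb=(417,153)).items(): print(n,at_z("top",uv,99))
E
```

```text
cap red [292.1 158.8] 124 [252.9 173. ] 115 tri [572.6 -21.6  97.4] gap 0.1 z100 [572.2 -21.6  99. ]
cap yellow [305.8 215.3] 127 [312.1 188.7] 128 tri [445.  -53.9  97.8] gap 0.5 z100 [444.6 -53.9  99. ]
cap green [348.7 222.2] 66 [190.5 252.9] 311 tri [543.6 -20.2 -58.2] gap 357.0 z100 [ 430.9 -149.5   99. ]
cap blue [416.4 223.4] 121 [377.3 129.1] 61 tri [ 431.1 -299.5   99.6] gap 0.3 z100 [ 431.1 -299.8   99. ]
bay red [169.9 158.7] 608 [154.5 284.2] 532 tri [583.8 270.7  24.8] gap 1.0 z8 [587. 274.] corr [583.5 270.4]
bay green [209.6 160.9] 556 [190.5 252.9] 311 tri [580.2 175.1  24.8] gap 1.2 z8 [583.2 177.1] corr [579.8 175. ]
bay blue [166.6 198.5] 623 [190.3 310.9] 610 tri [487.3 274.4  25.8] gap 1.5 z8 [489.1 277.9] corr [487.1 274.3]
bay yellow [206.9 200.3] 685 [226.3 276.6] 538 tri [484.4 178.2  25.4] gap 0.6 z8 [486.5 180.6] corr [484.5 178.4]
[[  0.   95.6  96.5 135.2]
 [ 95.6   0.  135.9  95.3]
 [ 96.5 135.9   0.   95.9]
 [135.2  95.3  95.9   0. ]]
purple [499.9  44.8  99. ]
pink [ 332.9 -196.6   99. ]
sy [ 602.1 -176.7   99. ]
sb [ 590.5 -302.9   99. ]
```

Every cap triangulates to z≈98–100, and the bay grid is square with 96 mm sides. The green cap segmented poorly, so I'll re-measure it before picking. Starting with red, then a check.

```bash
cat > job.py <<'E'
from h import *
from station import env,set_gripper
BAY=dict(red=(583.6,270.5),green=(579.9,175.0),blue=(487.2,274.3),yellow=(484.5,178.3))
CAP=dict(red=(572.4,-21.6),yellow=(444.8,-53.9),green=(431,-149.5),blue=(431.1,-299.7))
G=129  # TCP above the underside when gripping at 68 mm
def down(xy):                                   # fingers close along the radius
    y=np.arctan2(xy[1],xy[0])+np.pi/2
    return [np.cos(y/2),np.sin(y/2),0,0]
def run(c,pick):
    bay=BAY[c]
    set_gripper(88)
    env.reach([*pick,290],down(pick)); env.move_l([*pick,G],rate=120)
    set_gripper(30); s=env.read_state(); print(c,"grip",s["width"],s["grip_force"])
    if not 42<s["width"]<49: raise SystemExit("bad grasp")
    env.move_l([*pick,290],rate=150)
    env.reach([*bay,290],down(bay)); env.move_l([*bay,G+22],rate=120); env.hold(.3)
    hit=env.move_l([*bay,G+4],rate=15,f_stop=3)
    s=env.read_state(); print("contact",hit,"z",s["tool_pos"][2]-G,"w",s["width"],s["force"])
    set_gripper(66); env.hold(.2); env.move_l([*bay,290],rate=150)
    print("t",env.read_state()["time_s"])
E
python3 - <<'E'
from job import *
T=cv2.imread("pics/top0.png"); S=cv2.imread("pics/side0.png")
for I,uv in((T,(349,222)),(S,(342,167))):
    h=cv2.cvtColor(I,cv2.COLOR_BGR2HSV)[uv[1]-14:uv[1]+14,uv[0]-14:uv[0]+14]
    m=cv2.inRange(h,(40,110,40),(90,255,255)); n,l,s,c=cv2.connectedComponentsWithStats(m)
    k=1+s[1:,4].argmax(); uv=c[k]+np.array(uv)-14; print(uv,s[k,4],at_z("top" if I is T else "side",uv,98))
run("red",CAP["red"])
cv2.imwrite("pics/top1.png",viewer.camera("top"));cv2.imwrite("pics/side1.png",viewer.camera("side"))
E
```

```text
[349.21774194 220.91935484] 124 [ 433.98346483 -150.75978924   98.        ]
[341.90666667 164.28      ] 75 [ 434.79395867 -151.97768743   98.        ]
red grip 45.86366779639578 29.890732169151306
contact True z 7.808900774764936 w 45.9859429920887 [1.07812841 0.95028734 4.06593755]
t 11.775
```

View pics/side1.png

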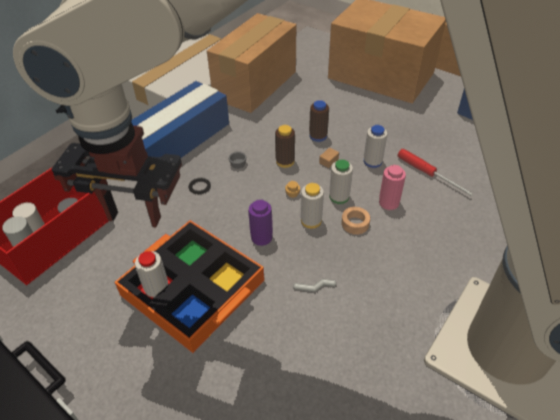

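The red cartridge stands upright in the red bay at (150,270) and nothing else has moved. Now the other three.

Run:
```python
from job import *
run("green",(434.2,-151.1)); run("blue",CAP["blue"]); run("yellow",CAP["yellow"])
env.reach([400,-350,320],down((400,-350)))
a=np.hstack([viewer.camera("side")[60:380,60:460],viewer.camera("top")[60:380,90:490]])
cv2.imwrite("pics/end.png",a); print(env.read_state()["time_s"])
```

```text
green grip 45.67100316269046 29.902824461460114
contact True z 7.8936733119906535 w 45.33702267074589 [0.38924736 0.05969331 3.60352204]
t 23.2417
blue grip 45.45050727817347 29.891988337039948
contact True z 7.916866630765696 w 45.5264568082463 [0.71238268 1.74244056 2.50964334]
t 35.5083
yellow grip 45.400023253792284 29.887726306915283
contact True z 7.776625489580766 w 45.74501570187551 [ 2.05706603 -0.03490647  2.64688839]
t 46.0833
48.1167
```

View pics/end.png

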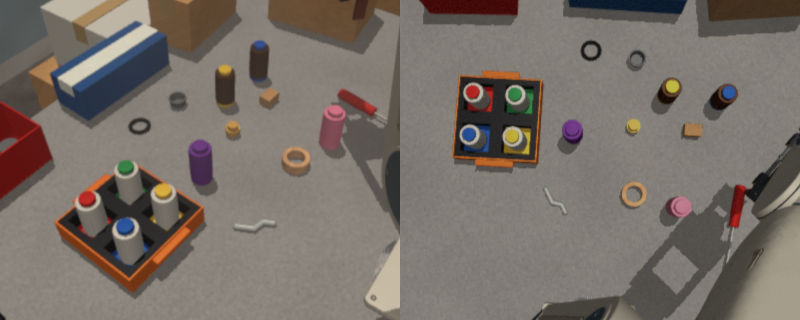

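All four stand upright in their matching bays: red (474,94), green (517,98), blue (471,134) and yellow (514,138) in the right half. The two spent cartridges are still in place and the arm is clear.

```bash
python3 -c "
from station import workorder; print(workorder.sign_off())"
```

```text
the job is handed in; nothing more can be done
None
```

All four fresh cartridges stand upright in the bays matching their caps, each set down gently on the floor; the spent ones were left where they stood, and the job was handed in at about 48 s.

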